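Line up the washed glasses on the drying rack by height

ROBOT

A 6-joint arm with a two-finger parallel gripper is mounted at the origin on the work surface. World frame = base frame: x ahead of the robot, y to its left, z up, the work surface at z = 0. Lengths are in m, angles in rad, forces in N, time in s.
With the tool pointing down it reaches from about 0.325 to 0.775 m from the base axis. Payload 5.5 kg.
Tool frame: the origin (TCP) lies at the very end of the fingers, on their centre line; the grasp point (between the pads) lies 19 mm behind it; z points along the fingers, y is the line along which they close (so a half turn about z gives the same grasp; the last joint's range is limited). The gripper opens to 85 mm and grips with 20 to 120 N. Pads are 22 mm wide; open, the fingers measure 114 mm over their backs; the gripper's body (76 mm by 85 mm) begins 54 mm behind the grasp point. The pads swing forward as they close: fully open they stand 13 mm farther back than shut.
Start: joints at [-1.301, 0.091, 1.231, -0, 1.82, -0.057], TCP at [0.193, -0.568, 0.231] pointing down, gripper open.
Joint ranges: [-2.87, 2.87], [-0.86, 2.18], [0.17, 2.46], [-1.51, 4.65], [0.06, 2.69], [-2.65, 2.65]. Speed limits (rad/s): [2.57, 2.57, 3.01, 3.14, 3.14, 3.14].

INTERFACE

Orientations are given as a rotation vector (axis times angle).
In Python, from bench import * gives the robot as it stands.
- The arm moves only by the tool carry_out, never from a script. Its argument "deltas" is a list of rows, each an object of numbers: "rx", "ry", "rz": the turn, a rotation vector about the tool's x, y, z in degrees; "tx", "ty", "tz": the shift along the tool's x, y, z in m; "jaw": the opening, from 0 (shut) to 1 (fully open). In form: [{"rx": .., "ry": .., "rz": .., "tx": .., "ty": .., "tz": .., "jaw": ..}, ...]. A call has 1 to 20 rows; each row is the pose to reach, as a shift and turn from the pose commanded when the call began, along the tool's axes at that moment; what a row does not reach only later rows make up. A row lasts 1/10 s, in which the tool goes at most 50 mm and 8.59 degrees, less where a joint would pass 70% of its speed; a pose out of reach is approached as far as the arm can. A call with a gripper value outside its range is refused whole. The fingers move at their own pace and stop on an object; the grip force is fixed at half the most. Time passes only in rows, so rows that repeat a pose let the fingers close. It gives the time, the measured TCP pose, the force, the opening and the grip force at its end, in the units of the state.
- sense(): the state, without advancing time (a new reading comes with each control period).
- snapshot(name): name is "scene" or "top" or "wrist"; returns a dict with "color" (400x640x3 uint8, blue, green, red), "fx", "fy", "cx", "cy" (pixels), "rvec" (rotation vector, rad) and "tvec" (3), from world to camera coordinates, as OpenCV has them. Camera axes: x right, y down, z forward; pixel columns grow to the right and rows downward; lengths in m; the calibration is good to about 2 mm. A picture is of the moment at which its call begins. There is no depth.
- job_done(): hands the job in; it is judged then, once.
The state is a dict: "clock": time; "q": joint angles; "joint_velocities": joint speeds; "joint_efforts": joint torques, N m; "eef_pos": TCP position; "ee_rot": TCP orientation; "ft_force": force on the tool from outside, world axes, zero at the start; "torque": the same for the moment, N m; "grip_width": finger opening in m; "grip_force": force on a finger pad.
Only numpy, scipy, OpenCV 4.12 (cv2) and the standard library are available. Lean on these libraries where they do the work, as an engineer would, in place of code of your own. Each camera call takes 0.05 s, during which the arm holds its last target. There are 200 camera calls.

TASK

Put the four washed glasses on the drying rack, each upside down as it stands now, over a post of its own with its rim flat on the rack's floor, so that the row steps down in height from the tallest glass on the end post beside the utensil crock to the shortest on the end post beside the soap bottle. Set every glass down rather than dropping it, tip none over, and do not push the crock or the soap bottle out of place.

Things in the scene. Friction and masses are not known exactly. Their poses are not given: they have to be found in the camera images.
- glass_green: Drinking glass, the tallest: green glass with dark green stripes near the rim and a dark green foot. It stands upside down on the counter, 146 mm high, 62 mm across outside at the rim (below) narrowing to 56 mm at its closed foot (above); wall 3 mm, foot 7 mm thick, about 300 g. Origin at the centre of the rim, underneath; z up towards the foot.
- glass_amber: Drinking glass, the second tallest: amber-brown glass with orange stripes near the rim and an orange foot. It stands upside down on the counter, 120 mm high, 66 mm across outside at the rim (below) narrowing to 60 mm at its closed foot (above); wall 3 mm, foot 7 mm thick, about 260 g. Origin at the centre of the rim, underneath; z up towards the foot.
- glass_blue: Drinking glass, the second shortest: pale blue glass with dark blue stripes near the rim and a dark blue foot. It stands upside down on the counter, 95 mm high, 66 mm across outside at the rim (below) narrowing to 60 mm at its closed foot (above); wall 3 mm, foot 7 mm thick, about 220 g. Origin at the centre of the rim, underneath; z up towards the foot.
- glass_red: Drinking glass, the shortest: pale red glass with dark red stripes near the rim and a dark red foot. It stands upside down on the counter, 70 mm high, 62 mm across outside at the rim (below) narrowing to 56 mm at its closed foot (above); wall 3 mm, foot 7 mm thick, about 150 g. Origin at the centre of the rim, underneath; z up towards the foot.
- post_1: White upright post 1 of four on the fixed steel drying rack (tray 130 x 400 mm, its edge 20 mm above the counter), 45 mm high, 24 mm across at its foot, 17 mm at its top. Origin: centre of its foot, on the rack's floor 12 mm above the counter, where a glass's rim rests; z up, y along the row from post 4 to post 1. Posts stand 100 mm apart in number order.
- post_2: White upright post 2 of four on the fixed steel drying rack (tray 130 x 400 mm, its edge 20 mm above the counter), 45 mm high, 24 mm across at its foot, 17 mm at its top. Origin: centre of its foot, on the rack's floor 12 mm above the counter, where a glass's rim rests; z up, y along the row from post 4 to post 1. Posts stand 100 mm apart in number order.
- post_3: White upright post 3 of four on the fixed steel drying rack (tray 130 x 400 mm, its edge 20 mm above the counter), 45 mm high, 24 mm across at its foot, 17 mm at its top. Origin: centre of its foot, on the rack's floor 12 mm above the counter, where a glass's rim rests; z up, y along the row from post 4 to post 1. Posts stand 100 mm apart in number order.
- post_4: White upright post 4 of four on the fixed steel drying rack (tray 130 x 400 mm, its edge 20 mm above the counter), 45 mm high, 24 mm across at its foot, 17 mm at its top. Origin: centre of its foot, on the rack's floor 12 mm above the counter, where a glass's rim rests; z up, y along the row from post 4 to post 1. Posts stand 100 mm apart in number order.
- crock: Cream stoneware utensil crock with two dark pink bands, loose, 104 mm across and 130 mm high, with kitchen utensils standing in it up to 255 mm above the counter, leaning out to about 65 mm from its axis. It stands about 150 mm beyond one end post of the rack, at either end. Origin at the centre of its underside, z up.
- soap: Green pump bottle of washing-up soap with a pale yellow label band, loose, 68 mm across, 195 mm high, its nozzle reaching 33 mm from the axis. It stands about 150 mm beyond the other end post of the rack. Origin at the centre of its underside, z up.
Mind the look-alikes: they are no part of the job. What is shaped like the glass_green but pink is not meant.

How it is judged:
At the end, for the whole second after the job is handed in: Each glass is over its own post, in order of height from the crock's end (tallest: green, amber, blue, red: shortest) to the soap's end: rim centre within 22 mm of the post's axis and within 5 mm of the rack floor's height, upright within 0.06 rad, at rest and released (((y of crock in the frame of post_1 above 0 m and horizontal distance between glass_green and post_1 below 0.022 m and z of glass_green in the frame of post_1 between -0.005 and 0.005 m and horizontal distance between glass_amber and post_2 below 0.022 m and z of glass_amber in the frame of post_2 between -0.005 and 0.005 m and horizontal distance between glass_blue and post_3 below 0.022 m and z of glass_blue in the frame of post_3 between -0.005 and 0.005 m and horizontal distance between glass_red and post_4 below 0.022 m and z of glass_red in the frame of post_4 between -0.005 and 0.005 m) or (y of crock in the frame of post_1 below 0 m and horizontal distance between glass_green and post_4 below 0.022 m and z of glass_green in the frame of post_4 between -0.005 and 0.005 m and horizontal distance between glass_amber and post_3 below 0.022 m and z of glass_amber in the frame of post_3 between -0.005 and 0.005 m and horizontal distance between glass_blue and post_2 below 0.022 m and z of glass_blue in the frame of post_2 between -0.005 and 0.005 m and horizontal distance between glass_red and post_1 below 0.022 m and z of glass_red in the frame of post_1 between -0.005 and 0.005 m)) and angle between each of glass_green, glass_amber, glass_blue, glass_red's own z axis and vertical below 0.06 rad and linear speed of each of glass_green, glass_amber, glass_blue, glass_red below 0.02 m/s and angular speed of each of glass_green, glass_amber, glass_blue, glass_red below 0.2 rad/s and contact force between the fingers and glass_green below 0.1 N and contact force between the fingers and glass_amber below 0.1 N and contact force between the fingers and glass_blue below 0.1 N and contact force between the fingers and glass_red below 0.1 N); the robot touches nothing.
It fails at once if a glass is tipped over (more than 0.6 rad) (angle between any of glass_green, glass_amber, glass_blue, glass_red's own z axis and vertical above 0.6 rad).
It fails at once if a glass is dropped or thrown (moves loose, faster than 0.5 m/s: a fall of some 13 mm) ((contact force between the fingers and glass_green below 0.05 N and linear speed of glass_green above 0.5 m/s) or (contact force between the fingers and glass_amber below 0.05 N and linear speed of glass_amber above 0.5 m/s) or (contact force between the fingers and glass_blue below 0.05 N and linear speed of glass_blue above 0.5 m/s) or (contact force between the fingers and glass_red below 0.05 N and linear speed of glass_red above 0.5 m/s)).
It fails at once if the crock or the soap bottle is pushed more than 30 mm away or knocked over (distance of any of crock, soap from where it was at the start of the episode above 0.03 m or angle between any of crock, soap's own z axis and vertical above 0.4 rad).
It also fails if it takes over 93 s, if anything falls off the work surface, if the arm or the gripper's body presses on something with over 40 N, if the wrist force passes 120 N, or if a joint passes its speed limit or range.

## Working session

There is one attempt and no reset: what is moved stays moved. The work goes in short steps, Python scripts to look and compute and a tool call to move; the robot and the scene stay as the last step left them, time stands still between calls to the robot, and variables do not carry over. Pictures are saved under pics/ and viewed, at most 14 in all, crops included, and the job is handed in when it is done.

Besides the shell and the picture viewer there is one more tool, called by a JSON object that holds its "op" and its "data". carry_out: Moves the arm, as the interface text tells. Its arguments: {"type":"object","properties":{"deltas":{"type":"array"}},"required":["deltas"]}

```bash
mkdir -p pics; cat > h.py <<'E'
from bench import *
import numpy as np, cv2
def cam(n):
    s=snapshot(n); cv2.imwrite(f'pics/{n}_{int(sense()["clock"]*100)}.png',s['color']); np.save(f'cal_{n}.npy',np.r_[s['fx'],s['fy'],s['cx'],s['cy'],np.ravel(s['rvec']),np.ravel(s['tvec'])]); return s
def pt(n,u,v,z):
    c=np.load(f'cal_{n}.npy'); R=cv2.Rodrigues(c[4:7])[0]; C=-R.T@c[7:]
    d=R.T@np.array([(u-c[2])/c[0],(v-c[3])/c[1],1]); return C+d*(z-C[2])/d[2]
E
python3 - <<'E'
from h import *
for n in("top","scene"): cam(n); c=np.load(f'cal_{n}.npy');print(n,-cv2.Rodrigues(c[4:7])[0].T@c[7:])
s=sense();print({k:np.round(v,3) for k,v in s.items()})
import os;print(os.listdir('pics'))
E
cp pics/top_*.png pics/t0.png; cp pics/scene_*.png pics/s0.png
```

```text
top [0.32158319 0.02986329 1.38251331]
scene [0.78343401 0.52628878 0.76795963]
{'clock': np.float64(0.1), 'q': array([-1.301,  0.092,  1.232,  0.   ,  1.82 , -0.057]), 'joint_velocities': array([ 0.001, -0.001, -0.   ,  0.001,  0.001, -0.001]), 'joint_efforts': array([ 4.0000e-03, -4.6022e+01, -4.1922e+01,  0.0000e+00,  1.1000e-02,
        0.0000e+00]), 'eef_pos': array([ 0.193, -0.568,  0.23 ]), 'ee_rot': array([-3.098, -0.511,  0.   ]), 'ft_force': array([ 0.119, -0.176,  0.328]), 'torque': array([ 0.044, -0.013, -0.006]), 'grip_force': np.float64(0.0), 'grip_width': np.float64(0.085)}
['top_5.png', 'scene_10.png']
```

View pics/t0.png

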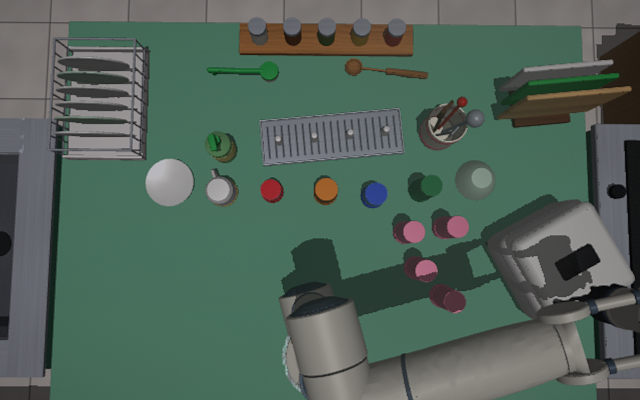

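View pics/s0.png

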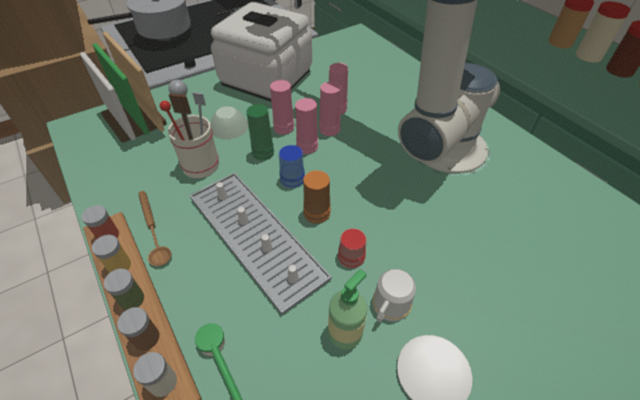

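The rack's posts run at about (279,139) to (387,129) in the top view. The crock (442,125) is at the right end and the soap (218,145) at the left. The glasses are red (271,190), amber (326,190), blue (375,194) and green (430,187).

```bash
python3 - <<'E'
import cv2
i=cv2.imread('pics/t0.png')[105:245,240:480]; cv2.imwrite('pics/t0c.png',cv2.resize(i,None,fx=3.3333,fy=3.3333,interpolation=cv2.INTER_CUBIC))
E
```

```text
(no output)
```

View pics/t0c.png

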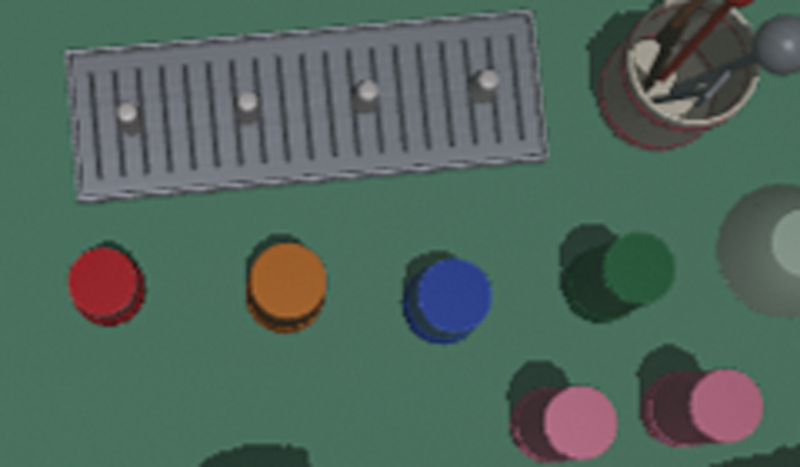

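```bash
python3 - <<'E'
from h import *
f=lambda u,v,z:np.round(pt('top',239.65+u/3.3333,104.65+v/3.3333,z),4)
for n,u,v,z in[('red',104,284,.07),('amb',288,280,.12),('blu',454,297,.095),('grn',639,269,.146),('pA',581,424,.146),('pB',727,405,.146),('p_soap',128,111,.057),('p',248,101,.057),('p',368,90,.057),('p_crock',489,78,.057),('c1',68,54,.02),('c2',530,12,.02),('c3',548,157,.02),('c4',80,200,.02),('crock',690,65,.13)]: print(n,f(u,v,z))
E
```

```text
red [0.4498 0.1467 0.07  ]
amb [ 0.4491 -0.0005  0.12  ]
blu [ 0.4391 -0.1327  0.095 ]
grn [ 0.4569 -0.2675  0.146 ]
pA [ 0.3387 -0.222   0.146 ]
pB [ 0.3538 -0.3329  0.146 ]
p_soap [0.5941 0.1303 0.057 ]
p [0.6032 0.0317 0.057 ]
p [ 0.6133 -0.0671  0.057 ]
p_crock [ 0.6242 -0.167   0.057 ]
c1 [0.6502 0.1846 0.02  ]
c2 [ 0.69   -0.2077  0.02  ]
c3 [ 0.5653 -0.222   0.02  ]
c4 [0.5254 0.1724 0.02  ]
crock [ 0.6192 -0.3134  0.13  ]
```

{"op": "carry_out", "data": {"deltas": [{"tz": -0.05, "jaw": 1}, {"tz": -0.08, "jaw": 1}, {"tx": 0.04, "ty": -0.022, "tz": -0.08, "rz": -8, "jaw": 1}, {"tx": 0.078, "ty": -0.045, "tz": -0.08, "rz": -16, "jaw": 1}, {"tx": 0.117, "ty": -0.067, "tz": -0.08, "rz": -24, "jaw": 1}, {"tx": 0.155, "ty": -0.09, "tz": -0.08, "rz": -32, "jaw": 1}, {"tx": 0.194, "ty": -0.112, "tz": -0.08, "rz": -40, "jaw": 1}, {"tx": 0.232, "ty": -0.134, "tz": -0.08, "rz": -48, "jaw": 1}, {"tx": 0.27, "ty": -0.156, "tz": -0.08, "rz": -56, "jaw": 1}, {"tx": 0.31, "ty": -0.178, "tz": -0.08, "rz": -64, "jaw": 1}, {"tx": 0.3465, "ty": -0.2, "tz": -0.08, "rz": -72, "jaw": 1}, {"tx": 0.3465, "ty": -0.2, "tz": -0.08, "rz": -77.1, "jaw": 1}, {"tx": 0.3465, "ty": -0.2, "tz": -0.08, "rz": -77.1, "jaw": 1}, {"tx": 0.3465, "ty": -0.2, "tz": -0.08, "rz": -77.1, "jaw": 1}, {"tx": 0.3465, "ty": -0.2, "tz": -0.08, "rz": -77.1, "jaw": 1}]}}

```text
$.deltas[0]: bad value
```

```bash
python3 - <<'E'
from h import *
s=cam("wrist");cv2.imwrite('pics/w1.png',s['color']);s=sense();R=cv2.Rodrigues(s['ee_rot'])[0];print(s['eef_pos'],R)
c=np.load('cal_wrist.npy')
for n,p in dict(grn=(.457,-.2675,.146),crockpost=(.624,-.167,.057),p2=(.6133,-.0671,.057),blue=(.439,-.1327,.095),amb=(.449,-.0005,.12)).items():
  print(n,cv2.projectPoints(np.array([p]),c[4:7],c[7:],np.array([[c[0],0,c[2]],[0,c[1],c[3]],[0,0,1]]),None)[0].ravel())
E
```

```text
[ 0.1925329 -0.5680314  0.2303823] [[ 9.47085286e-01  3.20981722e-01 -4.40509419e-04]
 [ 3.20982016e-01 -9.47084051e-01  1.53159127e-03]
 [ 7.44133584e-05 -1.59194316e-03 -9.99998730e-01]]
grn [-114.57613058 -523.46687302]
crockpost [ -99.41603235 -738.47458929]
p2 [-289.03516027 -806.4212126 ]
blue [-241.41157652 -425.14555557]
amb [-638.54795887 -672.6609003 ]
```

View pics/w1.png

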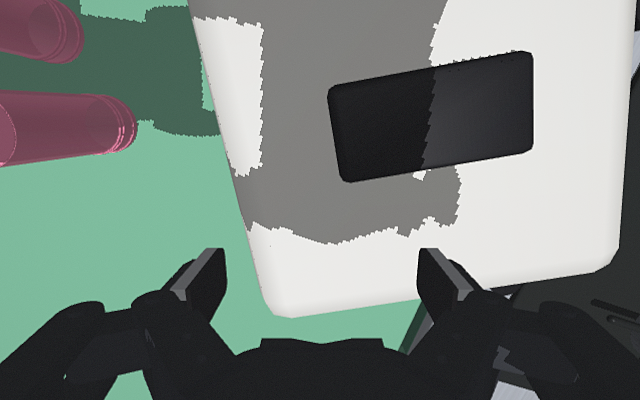

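The call was refused, so nothing moved; the view shows the toaster under and ahead of the fingers. The rows probably need all seven keys.

{"op": "carry_out", "data": {"deltas": [{"rx": 0, "ry": 0, "rz": 0, "tx": 0, "ty": 0, "tz": -0.05, "jaw": 1}, {"rx": 0, "ry": 0, "rz": 0, "tx": 0, "ty": 0, "tz": -0.08, "jaw": 1}, {"rx": 0, "ry": 0, "rz": -8, "tx": 0.04, "ty": -0.022, "tz": -0.08, "jaw": 1}, {"rx": 0, "ry": 0, "rz": -16, "tx": 0.078, "ty": -0.045, "tz": -0.08, "jaw": 1}, {"rx": 0, "ry": 0, "rz": -24, "tx": 0.117, "ty": -0.067, "tz": -0.08, "jaw": 1}, {"rx": 0, "ry": 0, "rz": -32, "tx": 0.155, "ty": -0.09, "tz": -0.08, "jaw": 1}, {"rx": 0, "ry": 0, "rz": -40, "tx": 0.194, "ty": -0.112, "tz": -0.08, "jaw": 1}, {"rx": 0, "ry": 0, "rz": -48, "tx": 0.232, "ty": -0.134, "tz": -0.08, "jaw": 1}, {"rx": 0, "ry": 0, "rz": -56, "tx": 0.27, "ty": -0.156, "tz": -0.08, "jaw": 1}, {"rx": 0, "ry": 0, "rz": -64, "tx": 0.31, "ty": -0.178, "tz": -0.08, "jaw": 1}, {"rx": 0, "ry": 0, "rz": -72, "tx": 0.3465, "ty": -0.2, "tz": -0.08, "jaw": 1}, {"rx": 0, "ry": 0, "rz": -77.1, "tx": 0.3465, "ty": -0.2, "tz": -0.08, "jaw": 1}, {"rx": 0, "ry": 0, "rz": -77.1, "tx": 0.3465, "ty": -0.2, "tz": -0.08, "jaw": 1}, {"rx": 0, "ry": 0, "rz": -77.1, "tx": 0.3465, "ty": -0.2, "tz": -0.08, "jaw": 1}, {"rx": 0, "ry": 0, "rz": -77.1, "tx": 0.3465, "ty": -0.2, "tz": -0.08, "jaw": 1}]}}

```text
clock: 1.65
eef_pos: [0.4561, -0.2683, 0.3112]
ee_rot: [-2.109, -2.328, 0.0]
ft_force: [-0.5, 0.2, -0.3]
grip_width: 0.0855
grip_force: 0.0
```

```bash
python3 - <<'E'
from h import *
s=cam("wrist");cv2.imwrite('pics/w2.png',s['color']);s=sense();R=cv2.Rodrigues(s['ee_rot'])[0];print(s['eef_pos'],R.round(4))
c=np.load('cal_wrist.npy')
for n,p in dict(grn=(.457,-.2675,.146),crockpost=(.624,-.167,.057),p2=(.6133,-.0671,.057),blue=(.439,-.1327,.095),amb=(.449,-.0005,.12)).items():
  print(n,cv2.projectPoints(np.array([p]),c[4:7],c[7:],np.array([[c[0],0,c[2]],[0,c[1],c[3]],[0,0,1]]),None)[0].ravel())
E
```

```text
[ 0.4560316  -0.26837787  0.31122925] [[-9.840e-02  9.951e-01 -1.000e-04]
 [ 9.951e-01  9.840e-02 -0.000e+00]
 [ 0.000e+00 -1.000e-04 -1.000e+00]]
grn [323.61144611 181.8717126 ]
crockpost [471.24830921  97.49389803]
p2 [481.62451073   2.20062062]
blue [318.91110031  42.38897314]
amb [ 345.43133764 -132.7190427 ]
```

View pics/w2.png

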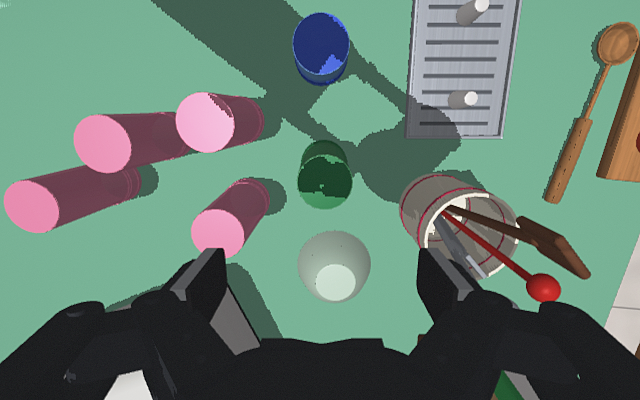

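Predicted and seen positions agree: green foot (325,181) against (324,182), crock-end post (470,98) against (471,97). The calibration holds, so I go down and grip green.

{"op": "carry_out", "data": {"deltas": [{"rx": 0, "ry": 0, "rz": 0, "tx": 0.001, "ty": 0.001, "tz": 0.04, "jaw": 1}, {"rx": 0, "ry": 0, "rz": 0, "tx": 0.001, "ty": 0.001, "tz": 0.08, "jaw": 1}, {"rx": 0, "ry": 0, "rz": 0, "tx": 0.001, "ty": 0.001, "tz": 0.12, "jaw": 1}, {"rx": 0, "ry": 0, "rz": 0, "tx": 0.001, "ty": 0.001, "tz": 0.15, "jaw": 1}, {"rx": 0, "ry": 0, "rz": 0, "tx": 0.001, "ty": 0.001, "tz": 0.18, "jaw": 1}, {"rx": 0, "ry": 0, "rz": 0, "tx": 0.001, "ty": 0.001, "tz": 0.2, "jaw": 1}, {"rx": 0, "ry": 0, "rz": 0, "tx": 0.001, "ty": 0.001, "tz": 0.21, "jaw": 1}, {"rx": 0, "ry": 0, "rz": 0, "tx": 0.001, "ty": 0.001, "tz": 0.21, "jaw": 1}, {"rx": 0, "ry": 0, "rz": 0, "tx": 0.001, "ty": 0.001, "tz": 0.21, "jaw": 0.75}, {"rx": 0, "ry": 0, "rz": 0, "tx": 0.001, "ty": 0.001, "tz": 0.21, "jaw": 0.7}, {"rx": 0, "ry": 0, "rz": 0, "tx": 0.001, "ty": 0.001, "tz": 0.21, "jaw": 0.6}, {"rx": 0, "ry": 0, "rz": 0, "tx": 0.001, "ty": 0.001, "tz": 0.21, "jaw": 0.5}, {"rx": 0, "ry": 0, "rz": 0, "tx": 0.001, "ty": 0.001, "tz": 0.21, "jaw": 0.3}, {"rx": 0, "ry": 0, "rz": 0, "tx": 0.001, "ty": 0.001, "tz": 0.21, "jaw": 0.3}, {"rx": 0, "ry": 0, "rz": 0, "tx": 0.001, "ty": 0.001, "tz": 0.21, "jaw": 0.3}]}}

```text
clock: 3.2
eef_pos: [0.4585, -0.2672, 0.1038]
ee_rot: [2.103, 2.328, 0.001]
ft_force: [0.9, -0.2, 6.8]
grip_width: 0.0564
grip_force: 64.2
```

Green is held: the opening of 56.4 mm matches its foot. Lift, move along y first to stay clear of the crock, then over its post.

{"op": "carry_out", "data": {"deltas": [{"rx": 0, "ry": 0, "rz": 0, "tx": 0, "ty": 0, "tz": -0.015, "jaw": 0.3}, {"rx": 0, "ry": 0, "rz": 0, "tx": 0, "ty": 0, "tz": -0.04, "jaw": 0.3}, {"rx": 0, "ry": 0, "rz": 0, "tx": 0, "ty": 0, "tz": -0.065, "jaw": 0.3}, {"rx": 0, "ry": 0, "rz": 0, "tx": 0.02, "ty": 0.008, "tz": -0.085, "jaw": 0.3}, {"rx": 0, "ry": 0, "rz": 0, "tx": 0.045, "ty": 0.018, "tz": -0.09, "jaw": 0.3}, {"rx": 0, "ry": 0, "rz": 0, "tx": 0.07, "ty": 0.028, "tz": -0.09, "jaw": 0.3}, {"rx": 0, "ry": 0, "rz": 0, "tx": 0.093, "ty": 0.04, "tz": -0.09, "jaw": 0.3}, {"rx": 0, "ry": 0, "rz": 0, "tx": 0.095, "ty": 0.065, "tz": -0.09, "jaw": 0.3}, {"rx": 0, "ry": 0, "rz": 0, "tx": 0.093, "ty": 0.092, "tz": -0.09, "jaw": 0.3}, {"rx": 0, "ry": 0, "rz": 0, "tx": 0.09, "ty": 0.12, "tz": -0.09, "jaw": 0.3}, {"rx": 0, "ry": 0, "rz": 0, "tx": 0.087, "ty": 0.145, "tz": -0.09, "jaw": 0.3}, {"rx": 0, "ry": 0, "rz": 0, "tx": 0.085, "ty": 0.165, "tz": -0.09, "jaw": 0.3}, {"rx": 0, "ry": 0, "rz": 0, "tx": 0.083, "ty": 0.176, "tz": -0.09, "jaw": 0.3}, {"rx": 0, "ry": 0, "rz": 0, "tx": 0.083, "ty": 0.176, "tz": -0.09, "jaw": 0.3}, {"rx": 0, "ry": 0, "rz": 0, "tx": 0.083, "ty": 0.176, "tz": -0.09, "jaw": 0.3}]}}

```text
clock: 4.7
eef_pos: [0.6238, -0.166, 0.1911]
ee_rot: [-2.105, -2.331, 0.001]
ft_force: [0.5, -0.9, -3.1]
grip_width: 0.0562
grip_force: 64.8
```

```bash
python3 - <<'E'
from h import *
s=cam("scene");cv2.imwrite('pics/s1.png',cv2.resize(s['color'][100:340,120:440],None,fx=2.4,fy=2.4))
E
```

```text
(no output)
```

View pics/s1.png

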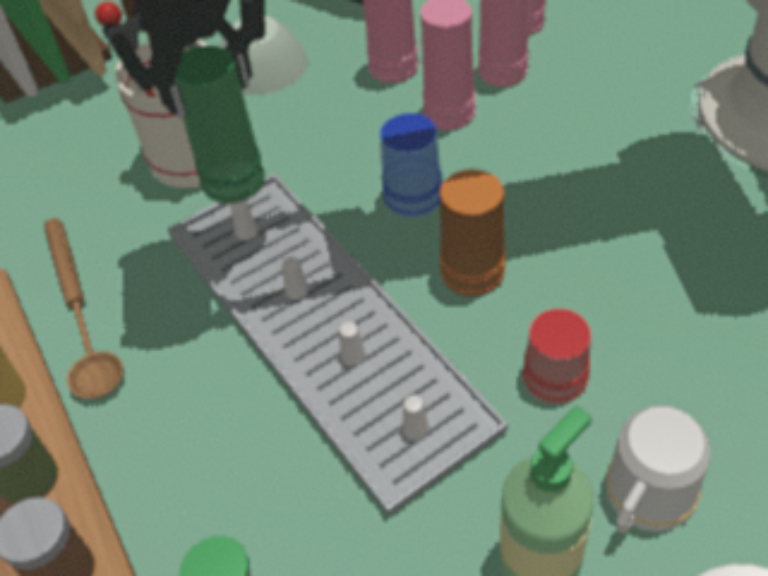

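Green hangs straight over the end post, at crop (225,180), with the fingers clear of the crock. Now set it down slowly.

{"op": "carry_out", "data": {"deltas": [{"rx": 0, "ry": 0, "rz": 0, "tx": -0.001, "ty": 0, "tz": 0.02, "jaw": 0.3}, {"rx": 0, "ry": 0, "rz": 0, "tx": -0.001, "ty": 0, "tz": 0.04, "jaw": 0.3}, {"rx": 0, "ry": 0, "rz": 0, "tx": -0.001, "ty": 0, "tz": 0.055, "jaw": 0.3}, {"rx": 0, "ry": 0, "rz": 0, "tx": -0.001, "ty": 0, "tz": 0.065, "jaw": 0.3}, {"rx": 0, "ry": 0, "rz": 0, "tx": -0.001, "ty": 0, "tz": 0.071, "jaw": 0.3}, {"rx": 0, "ry": 0, "rz": 0, "tx": -0.001, "ty": 0, "tz": 0.074, "jaw": 0.3}, {"rx": 0, "ry": 0, "rz": 0, "tx": -0.001, "ty": 0, "tz": 0.076, "jaw": 0.3}, {"rx": 0, "ry": 0, "rz": 0, "tx": -0.001, "ty": 0, "tz": 0.077, "jaw": 0.3}, {"rx": 0, "ry": 0, "rz": 0, "tx": -0.001, "ty": 0, "tz": 0.077, "jaw": 0.3}, {"rx": 0, "ry": 0, "rz": 0, "tx": -0.001, "ty": 0, "tz": 0.077, "jaw": 0.3}]}}

```text
clock: 5.75
eef_pos: [0.6246, -0.1672, 0.1158]
ee_rot: [2.105, 2.33, 0.001]
ft_force: [-1.9, 0.5, 3.9]
grip_width: 0.0564
grip_force: 65.4
```

Green touches the floor at the expected height. Release, go up and move over amber.

{"op": "carry_out", "data": {"deltas": [{"rx": 0, "ry": 0, "rz": 0, "tx": 0, "ty": 0, "tz": 0, "jaw": 0.66}, {"rx": 0, "ry": 0, "rz": 0, "tx": 0, "ty": 0, "tz": 0, "jaw": 0.72}, {"rx": 0, "ry": 0, "rz": 0, "tx": 0, "ty": 0, "tz": 0, "jaw": 0.85}, {"rx": 0, "ry": 0, "rz": 0, "tx": 0, "ty": 0, "tz": 0, "jaw": 1}, {"rx": 0, "ry": 0, "rz": 0, "tx": 0, "ty": 0, "tz": 0, "jaw": 1}, {"rx": 0, "ry": 0, "rz": 0, "tx": 0, "ty": 0, "tz": 0, "jaw": 1}, {"rx": 0, "ry": 0, "rz": 0, "tx": 0, "ty": 0, "tz": -0.02, "jaw": 1}, {"rx": 0, "ry": 0, "rz": 0, "tx": 0, "ty": 0, "tz": -0.06, "jaw": 1}, {"rx": 0, "ry": 0, "rz": 0, "tx": 0, "ty": 0, "tz": -0.1, "jaw": 1}, {"rx": 0, "ry": 0, "rz": 0, "tx": 0, "ty": 0, "tz": -0.13, "jaw": 1}, {"rx": 0, "ry": 0, "rz": 0, "tx": 0.035, "ty": -0.03, "tz": -0.13, "jaw": 1}, {"rx": 0, "ry": 0, "rz": 0, "tx": 0.07, "ty": -0.06, "tz": -0.13, "jaw": 1}, {"rx": 0, "ry": 0, "rz": 0, "tx": 0.105, "ty": -0.09, "tz": -0.13, "jaw": 1}, {"rx": 0, "ry": 0, "rz": 0, "tx": 0.14, "ty": -0.12, "tz": -0.13, "jaw": 1}, {"rx": 0, "ry": 0, "rz": 0, "tx": 0.17, "ty": -0.148, "tz": -0.13, "jaw": 1}, {"rx": 0, "ry": 0, "rz": 0, "tx": 0.183, "ty": -0.158, "tz": -0.13, "jaw": 1}, {"rx": 0, "ry": 0, "rz": 0, "tx": 0.183, "ty": -0.158, "tz": -0.13, "jaw": 1}, {"rx": 0, "ry": 0, "rz": 0, "tx": 0.183, "ty": -0.158, "tz": -0.13, "jaw": 1}]}}

```text
clock: 7.55
eef_pos: [0.4488, -0.0012, 0.2446]
ee_rot: [2.104, 2.331, 0.001]
ft_force: [-0.1, 0.4, -0.5]
grip_width: 0.0854
grip_force: 0.0
```

```bash
python3 - <<'E'
from h import *
s=cam("scene");cv2.imwrite('pics/s2.png',cv2.resize(s['color'][60:340,120:440],None,fx=2,fy=2))
s=sense();print(s['eef_pos'],s['grip_width'])
E
```

```text
[ 0.44896168 -0.00154466  0.24426232] 0.08560399383224962
```

View pics/s2.png

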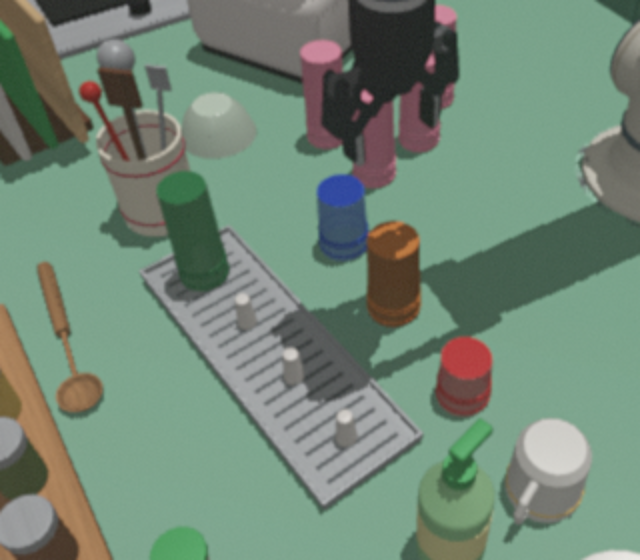

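Green stands upright over the end post, at crop (195,270), released. The arm is above amber; go down and grip.

{"op": "carry_out", "data": {"deltas": [{"rx": 0, "ry": 0, "rz": 0, "tx": 0.001, "ty": 0, "tz": 0.04, "jaw": 1}, {"rx": 0, "ry": 0, "rz": 0, "tx": 0.001, "ty": 0, "tz": 0.08, "jaw": 1}, {"rx": 0, "ry": 0, "rz": 0, "tx": 0.001, "ty": 0, "tz": 0.115, "jaw": 1}, {"rx": 0, "ry": 0, "rz": 0, "tx": 0.001, "ty": 0, "tz": 0.14, "jaw": 1}, {"rx": 0, "ry": 0, "rz": 0, "tx": 0.001, "ty": 0, "tz": 0.158, "jaw": 1}, {"rx": 0, "ry": 0, "rz": 0, "tx": 0.001, "ty": 0, "tz": 0.168, "jaw": 1}, {"rx": 0, "ry": 0, "rz": 0, "tx": 0.001, "ty": 0, "tz": 0.168, "jaw": 1}, {"rx": 0, "ry": 0, "rz": 0, "tx": 0.001, "ty": 0, "tz": 0.168, "jaw": 0.8}, {"rx": 0, "ry": 0, "rz": 0, "tx": 0.001, "ty": 0, "tz": 0.168, "jaw": 0.74}, {"rx": 0, "ry": 0, "rz": 0, "tx": 0.001, "ty": 0, "tz": 0.168, "jaw": 0.65}, {"rx": 0, "ry": 0, "rz": 0, "tx": 0.001, "ty": 0, "tz": 0.168, "jaw": 0.5}, {"rx": 0, "ry": 0, "rz": 0, "tx": 0.001, "ty": 0, "tz": 0.168, "jaw": 0.3}, {"rx": 0, "ry": 0, "rz": 0, "tx": 0.001, "ty": 0, "tz": 0.168, "jaw": 0.3}, {"rx": 0, "ry": 0, "rz": 0, "tx": 0.001, "ty": 0, "tz": 0.168, "jaw": 0.3}]}}

```text
clock: 9.0
eef_pos: [0.4496, -0.0002, 0.0782]
ee_rot: [2.104, 2.329, 0.003]
ft_force: [1.1, -0.8, 5.8]
grip_width: 0.0587
grip_force: 65.3
```

{"op": "carry_out", "data": {"deltas": [{"rx": 0, "ry": 0, "rz": 0, "tx": 0, "ty": 0, "tz": -0.015, "jaw": 0.3}, {"rx": 0, "ry": 0, "rz": 0, "tx": 0, "ty": 0, "tz": -0.04, "jaw": 0.3}, {"rx": 0, "ry": 0, "rz": 0, "tx": 0, "ty": 0, "tz": -0.07, "jaw": 0.3}, {"rx": 0, "ry": 0, "rz": 0, "tx": 0, "ty": 0.01, "tz": -0.09, "jaw": 0.3}, {"rx": 0, "ry": 0, "rz": 0, "tx": -0.01, "ty": 0.03, "tz": -0.09, "jaw": 0.3}, {"rx": 0, "ry": 0, "rz": 0, "tx": -0.024, "ty": 0.056, "tz": -0.09, "jaw": 0.3}, {"rx": 0, "ry": 0, "rz": 0, "tx": -0.038, "ty": 0.082, "tz": -0.09, "jaw": 0.3}, {"rx": 0, "ry": 0, "rz": 0, "tx": -0.052, "ty": 0.108, "tz": -0.09, "jaw": 0.3}, {"rx": 0, "ry": 0, "rz": 0, "tx": -0.067, "ty": 0.132, "tz": -0.09, "jaw": 0.3}, {"rx": 0, "ry": 0, "rz": 0, "tx": -0.077, "ty": 0.149, "tz": -0.09, "jaw": 0.3}, {"rx": 0, "ry": 0, "rz": 0, "tx": -0.083, "ty": 0.157, "tz": -0.09, "jaw": 0.3}, {"rx": 0, "ry": 0, "rz": 0, "tx": -0.083, "ty": 0.157, "tz": -0.09, "jaw": 0.3}, {"rx": 0, "ry": 0, "rz": 0, "tx": -0.083, "ty": 0.157, "tz": -0.09, "jaw": 0.3}, {"rx": 0, "ry": 0, "rz": 0, "tx": -0.083, "ty": 0.157, "tz": -0.09, "jaw": 0.3}]}}

```text
clock: 10.4
eef_pos: [0.6123, -0.0662, 0.1666]
ee_rot: [-2.105, -2.332, -0.0]
ft_force: [-0.0, 0.6, -2.0]
grip_width: 0.0587
grip_force: 65.2
```

```bash
python3 - <<'E'
from h import *
s=cam("scene");cv2.imwrite('pics/s3.png',cv2.resize(s['color'][60:340,120:440],None,fx=2,fy=2))
s=sense();print(s['eef_pos'],s['grip_width'])
E
```

```text
[ 0.61238284 -0.06621976  0.16675541] 0.058969663394988506
```

View pics/s3.png

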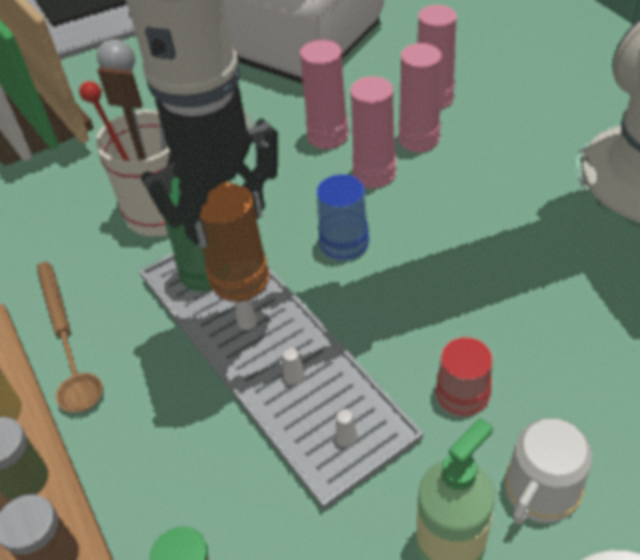

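Amber is upright over the second post, at crop (245,310). Set it down.

{"op": "carry_out", "data": {"deltas": [{"rx": 0, "ry": 0, "rz": 0, "tx": -0.001, "ty": 0.001, "tz": 0.02, "jaw": 0.3}, {"rx": 0, "ry": 0, "rz": 0, "tx": -0.001, "ty": 0.001, "tz": 0.04, "jaw": 0.3}, {"rx": 0, "ry": 0, "rz": 0, "tx": -0.001, "ty": 0.001, "tz": 0.056, "jaw": 0.3}, {"rx": 0, "ry": 0, "rz": 0, "tx": -0.001, "ty": 0.001, "tz": 0.066, "jaw": 0.3}, {"rx": 0, "ry": 0, "rz": 0, "tx": -0.001, "ty": 0.001, "tz": 0.072, "jaw": 0.3}, {"rx": 0, "ry": 0, "rz": 0, "tx": -0.001, "ty": 0.001, "tz": 0.075, "jaw": 0.3}, {"rx": 0, "ry": 0, "rz": 0, "tx": -0.001, "ty": 0.001, "tz": 0.077, "jaw": 0.3}, {"rx": 0, "ry": 0, "rz": 0, "tx": -0.001, "ty": 0.001, "tz": 0.0785, "jaw": 0.3}, {"rx": 0, "ry": 0, "rz": 0, "tx": -0.001, "ty": 0.001, "tz": 0.0785, "jaw": 0.3}, {"rx": 0, "ry": 0, "rz": 0, "tx": -0.001, "ty": 0.001, "tz": 0.0785, "jaw": 0.3}]}}

```text
clock: 11.45
eef_pos: [0.6144, -0.0677, 0.0902]
ee_rot: [2.105, 2.33, 0.001]
ft_force: [-3.6, 0.8, 6.2]
grip_width: 0.059
grip_force: 66.1
```

{"op": "carry_out", "data": {"deltas": [{"rx": 0, "ry": 0, "rz": 0, "tx": 0, "ty": 0, "tz": 0, "jaw": 0.7}, {"rx": 0, "ry": 0, "rz": 0, "tx": 0, "ty": 0, "tz": 0, "jaw": 0.76}, {"rx": 0, "ry": 0, "rz": 0, "tx": 0, "ty": 0, "tz": 0, "jaw": 0.88}, {"rx": 0, "ry": 0, "rz": 0, "tx": 0, "ty": 0, "tz": 0, "jaw": 1}, {"rx": 0, "ry": 0, "rz": 0, "tx": 0, "ty": 0, "tz": 0, "jaw": 1}, {"rx": 0, "ry": 0, "rz": 0, "tx": 0, "ty": 0, "tz": 0, "jaw": 1}, {"rx": 0, "ry": 0, "rz": 0, "tx": 0, "ty": 0, "tz": -0.02, "jaw": 1}, {"rx": 0, "ry": 0, "rz": 0, "tx": 0, "ty": 0, "tz": -0.06, "jaw": 1}, {"rx": 0, "ry": 0, "rz": 0, "tx": 0, "ty": 0, "tz": -0.1, "jaw": 1}, {"rx": 0, "ry": 0, "rz": 0, "tx": 0, "ty": 0, "tz": -0.13, "jaw": 1}, {"rx": 0, "ry": 0, "rz": 0, "tx": -0.01, "ty": -0.04, "tz": -0.13, "jaw": 1}, {"rx": 0, "ry": 0, "rz": 0, "tx": -0.02, "ty": -0.08, "tz": -0.13, "jaw": 1}, {"rx": 0, "ry": 0, "rz": 0, "tx": -0.03, "ty": -0.12, "tz": -0.13, "jaw": 1}, {"rx": 0, "ry": 0, "rz": 0, "tx": -0.04, "ty": -0.155, "tz": -0.13, "jaw": 1}, {"rx": 0, "ry": 0, "rz": 0, "tx": -0.0475, "ty": -0.18, "tz": -0.13, "jaw": 1}, {"rx": 0, "ry": 0, "rz": 0, "tx": -0.0475, "ty": -0.18, "tz": -0.13, "jaw": 1}, {"rx": 0, "ry": 0, "rz": 0, "tx": -0.0475, "ty": -0.18, "tz": -0.13, "jaw": 1}]}}

```text
clock: 13.15
eef_pos: [0.44, -0.1332, 0.2182]
ee_rot: [2.106, 2.33, 0.001]
ft_force: [0.1, -0.7, -0.7]
grip_width: 0.0856
grip_force: 0.0
```

```bash
python3 - <<'E'
from h import *
a=cam("wrist")['color'];b=cam("scene")['color'][60:340,120:440]
cv2.imwrite('pics/w3.png',np.hstack([cv2.resize(a,(400,250)),cv2.resize(b,(286,250))]))
c=np.load('cal_wrist.npy')
for p in [(.439,-.1327,.095),(.6032,.0317,.057)]: print(cv2.projectPoints(np.array([p]),c[4:7],c[7:],np.array([[c[0],0,c[2]],[0,c[1],c[3]],[0,0,1]]),None)[0].ravel()*.625)
E
```

```text
[200.94780539 119.97370288]
[332.3194245    8.85122971]
```

View pics/w3.png

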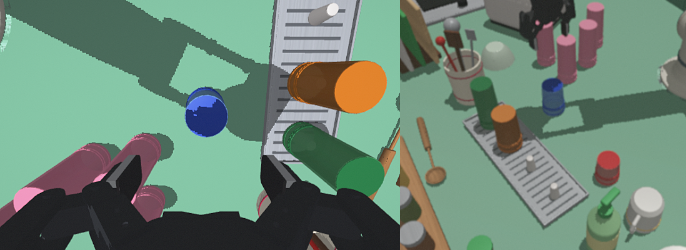

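Green and amber stand well. Blue's foot shows at about (207,115) against (201,120) predicted, in half-scale pixels. That needs a finer check before I grip.

```bash
python3 - <<'E'
from h import *
a=snapshot("wrist"); np.save('cal_wrist.npy',np.r_[a['fx'],a['fy'],a['cx'],a['cy'],np.ravel(a['rvec']),np.ravel(a['tvec'])]); a=a['color'].astype(int)
m=((a[...,0]>1.8*a[...,1])&(a[...,0]>1.8*a[...,2])&(a[...,0]>50)).astype(np.uint8)
n,l,st,ce=cv2.connectedComponentsWithStats(m);k=1+st[1:,4].argmax();print(st[k],ce[k]);x,y,w,h,_=st[k]
print(pt('wrist',x+w/2,y+h/2,.095), pt('wrist',x,y+h/2,.095),pt('wrist',x+w,y+h/2,.095))
cv2.imwrite('pics/w4.png',cv2.resize(a[100:260,260:420].astype(np.uint8),None,fx=3,fy=3))
E
```

```text
[ 296  154   68   66 3446] [329.27858387 186.356065  ]
[ 0.44610226 -0.12705437  0.095     ] [ 0.41720754 -0.129999    0.095     ] [ 0.47500364 -0.12410906  0.095     ]
```

View pics/w4.png

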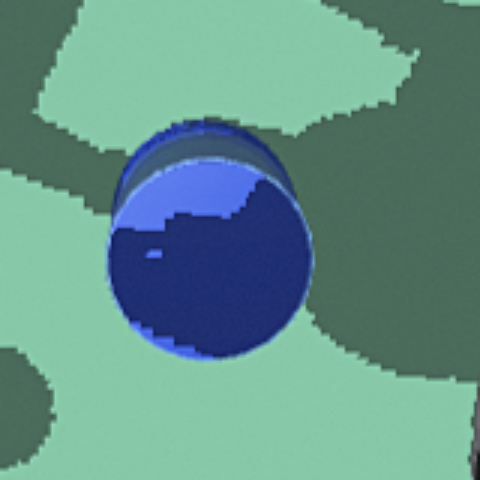

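Up close, blue's foot is at about (0.446, -0.127). The top view said (0.439, -0.133), so I aim between them; the jaws have 12 mm to spare and centre it.

{"op": "carry_out", "data": {"deltas": [{"rx": 0, "ry": 0, "rz": 0, "tx": 0.004, "ty": 0.005, "tz": 0.04, "jaw": 1}, {"rx": 0, "ry": 0, "rz": 0, "tx": 0.004, "ty": 0.005, "tz": 0.08, "jaw": 1}, {"rx": 0, "ry": 0, "rz": 0, "tx": 0.004, "ty": 0.005, "tz": 0.115, "jaw": 1}, {"rx": 0, "ry": 0, "rz": 0, "tx": 0.004, "ty": 0.005, "tz": 0.14, "jaw": 1}, {"rx": 0, "ry": 0, "rz": 0, "tx": 0.004, "ty": 0.005, "tz": 0.157, "jaw": 1}, {"rx": 0, "ry": 0, "rz": 0, "tx": 0.004, "ty": 0.005, "tz": 0.167, "jaw": 1}, {"rx": 0, "ry": 0, "rz": 0, "tx": 0.004, "ty": 0.005, "tz": 0.167, "jaw": 1}, {"rx": 0, "ry": 0, "rz": 0, "tx": 0.004, "ty": 0.005, "tz": 0.167, "jaw": 0.8}, {"rx": 0, "ry": 0, "rz": 0, "tx": 0.004, "ty": 0.005, "tz": 0.167, "jaw": 0.74}, {"rx": 0, "ry": 0, "rz": 0, "tx": 0.004, "ty": 0.005, "tz": 0.167, "jaw": 0.65}, {"rx": 0, "ry": 0, "rz": 0, "tx": 0.004, "ty": 0.005, "tz": 0.167, "jaw": 0.5}, {"rx": 0, "ry": 0, "rz": 0, "tx": 0.004, "ty": 0.005, "tz": 0.167, "jaw": 0.3}, {"rx": 0, "ry": 0, "rz": 0, "tx": 0.004, "ty": 0.005, "tz": 0.167, "jaw": 0.3}, {"rx": 0, "ry": 0, "rz": 0, "tx": 0.004, "ty": 0.005, "tz": 0.167, "jaw": 0.3}]}}

```text
clock: 14.7
eef_pos: [0.4456, -0.129, 0.0531]
ee_rot: [2.103, 2.329, 0.003]
ft_force: [-0.2, -0.2, 5.8]
grip_width: 0.0614
grip_force: 65.4
```

Blue is held, opening 61.4 mm. Carry it to the third post, along the row first to keep off amber.

{"op": "carry_out", "data": {"deltas": [{"rx": 0, "ry": 0, "rz": 0, "tx": 0, "ty": 0, "tz": -0.015, "jaw": 0.3}, {"rx": 0, "ry": 0, "rz": 0, "tx": 0, "ty": 0, "tz": -0.04, "jaw": 0.3}, {"rx": 0, "ry": 0, "rz": 0, "tx": 0, "ty": 0, "tz": -0.07, "jaw": 0.3}, {"rx": 0, "ry": 0, "rz": 0, "tx": 0.015, "ty": 0, "tz": -0.09, "jaw": 0.3}, {"rx": 0, "ry": 0, "rz": 0, "tx": 0.04, "ty": 0, "tz": -0.09, "jaw": 0.3}, {"rx": 0, "ry": 0, "rz": 0, "tx": 0.07, "ty": 0, "tz": -0.09, "jaw": 0.3}, {"rx": 0, "ry": 0, "rz": 0, "tx": 0.1, "ty": 0.008, "tz": -0.09, "jaw": 0.3}, {"rx": 0, "ry": 0, "rz": 0, "tx": 0.125, "ty": 0.025, "tz": -0.09, "jaw": 0.3}, {"rx": 0, "ry": 0, "rz": 0, "tx": 0.14, "ty": 0.05, "tz": -0.09, "jaw": 0.3}, {"rx": 0, "ry": 0, "rz": 0, "tx": 0.144, "ty": 0.08, "tz": -0.09, "jaw": 0.3}, {"rx": 0, "ry": 0, "rz": 0, "tx": 0.144, "ty": 0.11, "tz": -0.09, "jaw": 0.3}, {"rx": 0, "ry": 0, "rz": 0, "tx": 0.144, "ty": 0.14, "tz": -0.09, "jaw": 0.3}, {"rx": 0, "ry": 0, "rz": 0, "tx": 0.144, "ty": 0.162, "tz": -0.09, "jaw": 0.3}, {"rx": 0, "ry": 0, "rz": 0, "tx": 0.144, "ty": 0.173, "tz": -0.09, "jaw": 0.3}, {"rx": 0, "ry": 0, "rz": 0, "tx": 0.144, "ty": 0.173, "tz": -0.09, "jaw": 0.3}, {"rx": 0, "ry": 0, "rz": 0, "tx": 0.144, "ty": 0.173, "tz": -0.09, "jaw": 0.3}, {"rx": 0, "ry": 0, "rz": 0, "tx": 0.144, "ty": 0.173, "tz": -0.09, "jaw": 0.3}]}}

```text
clock: 16.4
eef_pos: [0.6014, 0.0321, 0.1412]
ee_rot: [2.106, 2.331, -0.0]
ft_force: [-0.1, -0.9, -1.4]
grip_width: 0.0611
grip_force: 65.7
```

```bash
python3 - <<'E'
from h import *
b=cam("scene")['color'][60:340,120:440];cv2.imwrite('pics/s4.png',cv2.resize(b,None,fx=2,fy=2)); s=sense();print(s['eef_pos'],s['grip_width'])
E
```

```text
[0.60139076 0.0320745  0.1412454 ] 0.06112914110245664
```

View pics/s4.png

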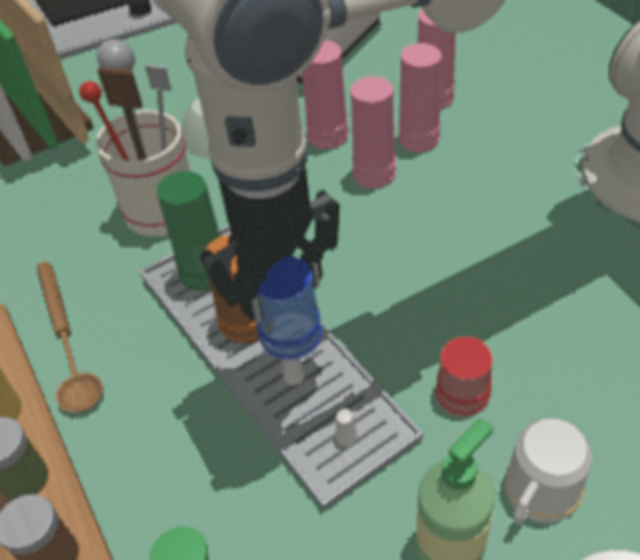

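Blue hangs over the third post, at crop (293,375), clear of amber. Set it down.

{"op": "carry_out", "data": {"deltas": [{"rx": 0, "ry": 0, "rz": 0, "tx": -0.001, "ty": 0.001, "tz": 0.02, "jaw": 0.3}, {"rx": 0, "ry": 0, "rz": 0, "tx": -0.001, "ty": 0.001, "tz": 0.04, "jaw": 0.3}, {"rx": 0, "ry": 0, "rz": 0, "tx": -0.001, "ty": 0.001, "tz": 0.056, "jaw": 0.3}, {"rx": 0, "ry": 0, "rz": 0, "tx": -0.001, "ty": 0.001, "tz": 0.066, "jaw": 0.3}, {"rx": 0, "ry": 0, "rz": 0, "tx": -0.001, "ty": 0.001, "tz": 0.072, "jaw": 0.3}, {"rx": 0, "ry": 0, "rz": 0, "tx": -0.001, "ty": 0.001, "tz": 0.075, "jaw": 0.3}, {"rx": 0, "ry": 0, "rz": 0, "tx": -0.001, "ty": 0.001, "tz": 0.077, "jaw": 0.3}, {"rx": 0, "ry": 0, "rz": 0, "tx": -0.001, "ty": 0.001, "tz": 0.078, "jaw": 0.3}, {"rx": 0, "ry": 0, "rz": 0, "tx": -0.001, "ty": 0.001, "tz": 0.078, "jaw": 0.3}, {"rx": 0, "ry": 0, "rz": 0, "tx": -0.001, "ty": 0.001, "tz": 0.078, "jaw": 0.3}]}}

```text
clock: 17.45
eef_pos: [0.6035, 0.0313, 0.065]
ee_rot: [2.105, 2.33, 0.002]
ft_force: [-3.3, 0.3, 5.1]
grip_width: 0.0612
grip_force: 66.5
```

{"op": "carry_out", "data": {"deltas": [{"rx": 0, "ry": 0, "rz": 0, "tx": 0, "ty": 0, "tz": 0, "jaw": 0.72}, {"rx": 0, "ry": 0, "rz": 0, "tx": 0, "ty": 0, "tz": 0, "jaw": 0.78}, {"rx": 0, "ry": 0, "rz": 0, "tx": 0, "ty": 0, "tz": 0, "jaw": 0.9}, {"rx": 0, "ry": 0, "rz": 0, "tx": 0, "ty": 0, "tz": 0, "jaw": 1}, {"rx": 0, "ry": 0, "rz": 0, "tx": 0, "ty": 0, "tz": 0, "jaw": 1}, {"rx": 0, "ry": 0, "rz": 0, "tx": 0, "ty": 0, "tz": 0, "jaw": 1}, {"rx": 0, "ry": 0, "rz": 0, "tx": 0, "ty": 0, "tz": -0.02, "jaw": 1}, {"rx": 0, "ry": 0, "rz": 0, "tx": 0, "ty": 0, "tz": -0.06, "jaw": 1}, {"rx": 0, "ry": 0, "rz": 0, "tx": 0, "ty": 0, "tz": -0.1, "jaw": 1}, {"rx": 0, "ry": 0, "rz": 0, "tx": 0, "ty": 0, "tz": -0.13, "jaw": 1}, {"rx": 0, "ry": 0, "rz": 0, "tx": 0.028, "ty": -0.03, "tz": -0.13, "jaw": 1}, {"rx": 0, "ry": 0, "rz": 0, "tx": 0.056, "ty": -0.061, "tz": -0.13, "jaw": 1}, {"rx": 0, "ry": 0, "rz": 0, "tx": 0.085, "ty": -0.092, "tz": -0.13, "jaw": 1}, {"rx": 0, "ry": 0, "rz": 0, "tx": 0.113, "ty": -0.122, "tz": -0.13, "jaw": 1}, {"rx": 0, "ry": 0, "rz": 0, "tx": 0.1295, "ty": -0.141, "tz": -0.13, "jaw": 1}, {"rx": 0, "ry": 0, "rz": 0, "tx": 0.1295, "ty": -0.141, "tz": -0.13, "jaw": 1}, {"rx": 0, "ry": 0, "rz": 0, "tx": 0.1295, "ty": -0.141, "tz": -0.13, "jaw": 1}]}}

```text
clock: 19.15
eef_pos: [0.4497, 0.1459, 0.1931]
ee_rot: [2.104, 2.332, 0.001]
ft_force: [-0.2, -0.9, 0.4]
grip_width: 0.0857
grip_force: 0.0
```

```bash
python3 - <<'E'
from h import *
a=cam("wrist")['color'].astype(int)
m=((a[...,2]>1.8*a[...,1])&(a[...,2]>1.8*a[...,0])&(a[...,2]>60)).astype(np.uint8)
n,l,st,ce=cv2.connectedComponentsWithStats(m)
for k in range(1,n):
  if st[k,4]>500: x,y,w,h,A=st[k];print(st[k],pt('wrist',x+w/2,y+h/2,.07))
b=cam("top")['color'];cv2.imwrite('pics/t2.png',np.hstack([cv2.resize(a.astype(np.uint8),(400,250)),cv2.resize(b[100:220,200:392],(400,250))]));print(sense()['eef_pos'])
E
```

```text
[ 294  147   64   74 3532] [0.45179061 0.15385554 0.07      ]
[0.45017941 0.14529971 0.19268695]
```

View pics/t2.png

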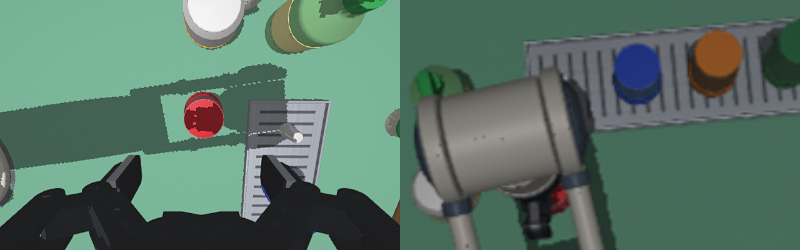

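Red's foot is at (203,116) in the half-scale wrist view, which gives about (0.451, 0.149). Green, amber and blue sit in line on the rack. Go down and grip red.

{"op": "carry_out", "data": {"deltas": [{"rx": 0, "ry": 0, "rz": 0, "tx": 0.003, "ty": 0.001, "tz": 0.04, "jaw": 1}, {"rx": 0, "ry": 0, "rz": 0, "tx": 0.003, "ty": 0.001, "tz": 0.08, "jaw": 1}, {"rx": 0, "ry": 0, "rz": 0, "tx": 0.003, "ty": 0.001, "tz": 0.115, "jaw": 1}, {"rx": 0, "ry": 0, "rz": 0, "tx": 0.003, "ty": 0.001, "tz": 0.14, "jaw": 1}, {"rx": 0, "ry": 0, "rz": 0, "tx": 0.003, "ty": 0.001, "tz": 0.156, "jaw": 1}, {"rx": 0, "ry": 0, "rz": 0, "tx": 0.003, "ty": 0.001, "tz": 0.166, "jaw": 1}, {"rx": 0, "ry": 0, "rz": 0, "tx": 0.003, "ty": 0.001, "tz": 0.166, "jaw": 1}, {"rx": 0, "ry": 0, "rz": 0, "tx": 0.003, "ty": 0.001, "tz": 0.166, "jaw": 0.75}, {"rx": 0, "ry": 0, "rz": 0, "tx": 0.003, "ty": 0.001, "tz": 0.166, "jaw": 0.7}, {"rx": 0, "ry": 0, "rz": 0, "tx": 0.003, "ty": 0.001, "tz": 0.166, "jaw": 0.6}, {"rx": 0, "ry": 0, "rz": 0, "tx": 0.003, "ty": 0.001, "tz": 0.166, "jaw": 0.5}, {"rx": 0, "ry": 0, "rz": 0, "tx": 0.003, "ty": 0.001, "tz": 0.166, "jaw": 0.3}, {"rx": 0, "ry": 0, "rz": 0, "tx": 0.003, "ty": 0.001, "tz": 0.166, "jaw": 0.3}, {"rx": 0, "ry": 0, "rz": 0, "tx": 0.003, "ty": 0.001, "tz": 0.166, "jaw": 0.3}]}}

```text
clock: 20.65
eef_pos: [0.4517, 0.1492, 0.029]
ee_rot: [2.104, 2.33, 0.005]
ft_force: [0.0, 0.0, 6.1]
grip_width: 0.0559
grip_force: 64.4
```

{"op": "carry_out", "data": {"deltas": [{"rx": 0, "ry": 0, "rz": 0, "tx": 0, "ty": 0, "tz": -0.015, "jaw": 0.3}, {"rx": 0, "ry": 0, "rz": 0, "tx": 0, "ty": 0, "tz": -0.04, "jaw": 0.3}, {"rx": 0, "ry": 0, "rz": 0, "tx": 0, "ty": 0, "tz": -0.07, "jaw": 0.3}, {"rx": 0, "ry": 0, "rz": 0, "tx": -0.003, "ty": 0.012, "tz": -0.09, "jaw": 0.3}, {"rx": 0, "ry": 0, "rz": 0, "tx": -0.009, "ty": 0.04, "tz": -0.09, "jaw": 0.3}, {"rx": 0, "ry": 0, "rz": 0, "tx": -0.016, "ty": 0.07, "tz": -0.09, "jaw": 0.3}, {"rx": 0, "ry": 0, "rz": 0, "tx": -0.023, "ty": 0.1, "tz": -0.09, "jaw": 0.3}, {"rx": 0, "ry": 0, "rz": 0, "tx": -0.028, "ty": 0.125, "tz": -0.09, "jaw": 0.3}, {"rx": 0, "ry": 0, "rz": 0, "tx": -0.0315, "ty": 0.14, "tz": -0.09, "jaw": 0.3}, {"rx": 0, "ry": 0, "rz": 0, "tx": -0.0315, "ty": 0.14, "tz": -0.09, "jaw": 0.3}, {"rx": 0, "ry": 0, "rz": 0, "tx": -0.0315, "ty": 0.14, "tz": -0.09, "jaw": 0.3}, {"rx": 0, "ry": 0, "rz": 0, "tx": -0.0315, "ty": 0.14, "tz": -0.09, "jaw": 0.3}]}}

```text
clock: 21.85
eef_pos: [0.592, 0.132, 0.1172]
ee_rot: [-2.105, -2.332, 0.0]
ft_force: [-0.6, 0.0, -1.9]
grip_width: 0.0559
grip_force: 64.2
```

```bash
python3 - <<'E'
from h import *
b=cam("scene")['color'][60:340,120:440];cv2.imwrite('pics/s5.png',cv2.resize(b,None,fx=2,fy=2)); s=sense();print(s['eef_pos'],s['grip_width'])
E
```

```text
[0.59202727 0.132055   0.11718761] 0.05617089052716547
```

View pics/s5.png

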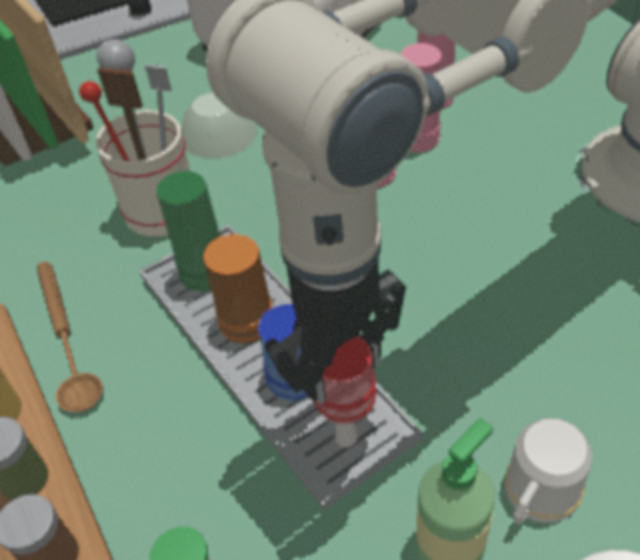

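Red is over the last post, at crop (345,430). Set it down.

{"op": "carry_out", "data": {"deltas": [{"rx": 0, "ry": 0, "rz": 0, "tx": -0.001, "ty": 0.001, "tz": 0.02, "jaw": 0.3}, {"rx": 0, "ry": 0, "rz": 0, "tx": -0.001, "ty": 0.001, "tz": 0.04, "jaw": 0.3}, {"rx": 0, "ry": 0, "rz": 0, "tx": -0.001, "ty": 0.001, "tz": 0.056, "jaw": 0.3}, {"rx": 0, "ry": 0, "rz": 0, "tx": -0.001, "ty": 0.001, "tz": 0.066, "jaw": 0.3}, {"rx": 0, "ry": 0, "rz": 0, "tx": -0.001, "ty": 0.001, "tz": 0.072, "jaw": 0.3}, {"rx": 0, "ry": 0, "rz": 0, "tx": -0.001, "ty": 0.001, "tz": 0.075, "jaw": 0.3}, {"rx": 0, "ry": 0, "rz": 0, "tx": -0.001, "ty": 0.001, "tz": 0.077, "jaw": 0.3}, {"rx": 0, "ry": 0, "rz": 0, "tx": -0.001, "ty": 0.001, "tz": 0.078, "jaw": 0.3}, {"rx": 0, "ry": 0, "rz": 0, "tx": -0.001, "ty": 0.001, "tz": 0.078, "jaw": 0.3}, {"rx": 0, "ry": 0, "rz": 0, "tx": -0.001, "ty": 0.001, "tz": 0.078, "jaw": 0.3}]}}

```text
clock: 22.9
eef_pos: [0.5945, 0.131, 0.041]
ee_rot: [2.105, 2.33, 0.003]
ft_force: [-3.5, -1.1, 5.8]
grip_width: 0.056
grip_force: 65.0
```

Release, rise straight up and back off towards the robot.

{"op": "carry_out", "data": {"deltas": [{"rx": 0, "ry": 0, "rz": 0, "tx": 0, "ty": 0, "tz": 0, "jaw": 0.66}, {"rx": 0, "ry": 0, "rz": 0, "tx": 0, "ty": 0, "tz": 0, "jaw": 0.72}, {"rx": 0, "ry": 0, "rz": 0, "tx": 0, "ty": 0, "tz": 0, "jaw": 0.85}, {"rx": 0, "ry": 0, "rz": 0, "tx": 0, "ty": 0, "tz": 0, "jaw": 1}, {"rx": 0, "ry": 0, "rz": 0, "tx": 0, "ty": 0, "tz": 0, "jaw": 1}, {"rx": 0, "ry": 0, "rz": 0, "tx": 0, "ty": 0, "tz": 0, "jaw": 1}, {"rx": 0, "ry": 0, "rz": 0, "tx": 0, "ty": 0, "tz": -0.02, "jaw": 1}, {"rx": 0, "ry": 0, "rz": 0, "tx": 0, "ty": 0, "tz": -0.06, "jaw": 1}, {"rx": 0, "ry": 0, "rz": 0, "tx": 0, "ty": 0, "tz": -0.1, "jaw": 1}, {"rx": 0, "ry": 0, "rz": 0, "tx": 0, "ty": 0, "tz": -0.15, "jaw": 1}, {"rx": 0, "ry": 0, "rz": 0, "tx": 0, "ty": 0, "tz": -0.19, "jaw": 1}, {"rx": 0, "ry": 0, "rz": 0, "tx": 0, "ty": -0.04, "tz": -0.19, "jaw": 1}, {"rx": 0, "ry": 0, "rz": 0, "tx": 0, "ty": -0.08, "tz": -0.19, "jaw": 1}, {"rx": 0, "ry": 0, "rz": 0, "tx": 0, "ty": -0.12, "tz": -0.19, "jaw": 1}, {"rx": 0, "ry": 0, "rz": 0, "tx": 0, "ty": -0.16, "tz": -0.19, "jaw": 1}, {"rx": 0, "ry": 0, "rz": 0, "tx": 0, "ty": -0.2, "tz": -0.19, "jaw": 1}, {"rx": 0, "ry": 0, "rz": 0, "tx": 0, "ty": -0.2, "tz": -0.19, "jaw": 1}, {"rx": 0, "ry": 0, "rz": 0, "tx": 0, "ty": -0.2, "tz": -0.19, "jaw": 1}]}}

```text
clock: 24.7
eef_pos: [0.3946, 0.1106, 0.2294]
ee_rot: [2.104, 2.331, 0.003]
ft_force: [1.2, 0.5, 0.0]
grip_width: 0.0852
grip_force: 0.0
```

```bash
python3 - <<'E'
from h import *
b=cam("top")['color'][105:245,240:480];a=cam("scene")['color'][100:340,120:440]
cv2.imwrite('pics/t3.png',np.hstack([cv2.resize(b,None,fx=3,fy=3,interpolation=2)[:280,:],np.zeros((280,0,3),np.uint8)]) if 0 else np.vstack([cv2.resize(b[:85],None,fx=3,fy=3),cv2.resize(a,None,fx=1.35,fy=1.35)[:,:].copy() if 0 else cv2.resize(a[:,:],(720,320))]))
E
```

```text
(no output)
```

View pics/t3.png

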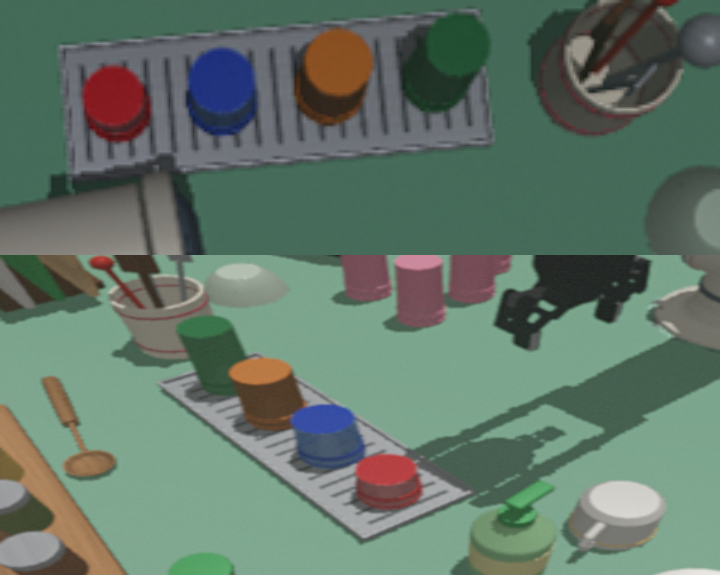

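```bash
python3 - <<'E'
from h import *
for n,u,v,z,p in[('red',115,97,.082,(.5941,.1303)),('blu',222,81,.107,(.6032,.0317)),('amb',338,62,.132,(.6133,-.0671)),('grn',457,45,.158,(.6242,-.167))]:
  q=pt('top',239.67+u/3,104.67+v/3,z)[:2];print(n,q.round(4),np.round(q-p,4))
E
```

```text
red [0.5915 0.1286] [-0.0026 -0.0017]
blu [0.6014 0.0327] [-0.0018  0.001 ]
amb [ 0.6135 -0.0675] [ 0.0002 -0.0004]
grn [ 0.6229 -0.1665] [-0.0013  0.0005]
```

All four glasses are within 3 mm of their post axes at the rack-floor height, the crock and soap are where they were, and the arm is clear. Hand it in.

```bash
python3 -c "
from bench import *
print(job_done())"
```

```text
the job is handed in; nothing more can be done
None
```

The job is handed in at about 25 s on the robot's clock: green, amber, blue and red stand upside down over their posts from the crock end to the soap end, each measured within about 3 mm of its post axis, with nothing dropped or tipped and the crock and soap not disturbed as far as the pictures show; no verdict was returned.

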